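Take down the glued-up ornaments

ROBOT

A 6-joint arm with a two-finger parallel gripper is mounted at the origin on the work surface. World frame = base frame: x ahead of the robot, y to its left, z up, the work surface at z = 0. Lengths are in m, angles in rad, forces in N, time in s.
With the tool pointing down it reaches from about 0.375 to 0.9 m from the base axis. Payload 3.1 kg.
Tool frame: the origin (TCP) lies between the finger pads; the fingertips stand ctrl.tcp_to_tips ahead of it and the grasp point (between the pads) lies 3 mm ahead of it (ctrl.tcp_to_tips is the distance from the TCP to the fingertips, in m); z points along the fingers, x is the direction in which the jaws open and shut, and the axes are right-handed (so a half turn about z gives the same grasp; the last joint's range is limited). The gripper opens to 85 mm and grips with 20 to 120 N. Pads are 22 mm wide; open, the fingers measure 114 mm over their backs; the gripper's body (76 mm by 85 mm) begins 54 mm behind the grasp point. The pads swing forward as they close: fully open they stand 13 mm farther back than shut.
Start: joints at [1.141, 0.527, 1.433, -0, 1.181, -0.178], TCP at [0.156, 0.605, 0.253] pointing down, gripper open.
Joint ranges: [-3.08, 3.08], [-0.75, 2.2], [0.22, 2.44], [-1.43, 4.57], [0, 2.65], [-2.85, 2.85]. Speed limits (rad/s): [2.79, 2.79, 3.14, 3.14, 3.14, 3.14].

INTERFACE

Orientations are given as a unit quaternion [w, x, y, z].
In Python, from rig import ctrl gives the robot as it stands. The module is installed in compiled form; this text tells all that it offers. Calls block until the motion is done:
- ctrl.move_ptp(position, orientation): joint-space move of the TCP to a pose.
- ctrl.servo_line(position, frame=None, speed=0.15, threshold=None): straight line of the TCP; frame=None keeps the orientation; speed is the mean speed in m/s. With threshold (N) it stops when the force on the tool has changed by that much, and returns True; else False.
- ctrl.movej(angles): joint-space move.
- ctrl.let_go() and ctrl.gripper_close(): open the fingers fully, or close them until they stop; the grip force is fixed at half the most.
- ctrl.dwell(seconds).
- ctrl.inverse_kinematics(position, orientation): joint angles nearest the present ones, or None.
- ctrl.get_obs(): the state.
- ctrl.snapshot(name): name is "side" or "top"; returns (picture, depth): 480x640x3 uint8, red, green, blue; 480x640 float32, m along the optical axis (not along the pixel's ray), 0 where there is no reading.
- ctrl.camera_params(name): a dict with "camera_matrix" (3x3 intrinsics, pixels), "distortion" ([k1, k2, p1, p2, k3] as OpenCV has them; the pictures are not rectified), "camera_from_world" (4x4, takes a point from world to camera coordinates). Camera axes: x right, y down, z forward; pixel columns grow to the right and rows downward; lengths in m; the calibration is good to about 2 mm. A picture is of the moment at which its call begins. camera_params takes no time and is no camera call.
A pose or a line that the arm cannot do raises ctrl.MotionError and nothing moves.
- ctrl.sign_off(): hands the job in, once; it reports no verdict.
The state is a dict: "clock": time; "joint_pos": joint angles; "joint_velocities": joint speeds; "joint_torque": joint torques, N m; "eef_pos": TCP position; "orientation": TCP orientation; "wrist_force": force on the tool from outside, world axes, zero at the start; "moment": the same for the moment, N m; "opening": opening from 0.0 (shut) to 1.0 (fully open).
Only numpy, scipy, OpenCV 4.12 (cv2) and the standard library are available. Lean on these libraries where they do the work, as an engineer would, in place of code of your own. Each camera call takes 0.05 s, during which the arm holds its last target. There are 200 camera calls.

TASK

The glue under the pressing weights has set, so take both stacks down from the top, one thing at a time, never dragging an ornament from under its load. Stand the iron weight in the large black-lined dish and the brass weight in the small green-lined dish, lay the loose wooden pressing block squarely on the pile of others like it, and lay each ornament face up, centred along the empty felt strip beside its twin. Set everything down gently, without dropping it or tipping a weight over.

Things in the scene. Friction and masses are not known exactly. Their poses are not given: they have to be found in the camera images.
- iron_weight: black cast-iron pressing weight: upright cylinder 54 mm across and 36 mm high, with a 12 mm thick, 10 mm high neck and a 22 mm wide, 12 mm high knob on top (58 mm high in all); about 0.6 kg. Stands on the pressing block. Origin: centre of its underside, z up.
- brass_weight: bright brass pressing weight: upright cylinder 36 mm across and 40 mm high, with the same neck and knob (62 mm high in all); about 0.4 kg. Stands directly on the red plaque. Origin: centre of its underside, z up.
- caul: loose pressing block: pale beech with a grey felt sole, 62 mm (its x) by 80 mm (its y) by 18 mm high, about 70 g. Lies across the middle of the gilded leaf, under the iron weight. Origin: centre of its underside, z up.
- leaf: gilded leaf ornament, all gold, 50 mm wide (its x) by 150 mm long (its y, narrower towards both tips), flat middle 16 mm high, veins at the tips up to 20 mm; about 90 g; the same either way round. Lies on the bench at the bottom of one stack, gilded face up: leaf, pressing block, iron weight. Origin: centre of its underside, z up.
- plaque: dark red plaque ornament with a gold rosette at each end, 46 mm wide (its x) by 136 mm long (its y), flat middle 16 mm high, rosettes 20 mm; about 90 g; the same either way round. Lies on the bench at the bottom of the other stack, face up: plaque, brass weight. Origin: centre of its underside, z up.
- iron_dish: fixed turned wooden dish lined with black felt, the larger of the two (84 mm across outside, 74 mm across inside), home of the iron weight. Inner floor 5 mm above its origin, rim 11 mm above it. Origin: centre of its underside.
- brass_dish: fixed turned wooden dish lined with green felt, the smaller of the two (64 mm across outside, 54 mm across inside), home of the brass weight. Inner floor 5 mm above its origin, rim 11 mm above it. Origin: centre of its underside.
- caul_pile: fixed pile of two beech pressing blocks like the loose one, 62 mm (its x) by 80 mm (its y), together 36 mm high, standing on the bench. Origin: centre of its underside; its top is 36 mm above that.
- leaf_board: fixed plywood board 12 mm thick, 185 mm (its x) by 176 mm (its y), with two blue-grey felt strips, flush, each 66 mm (x) by 164 mm (y). A second gilded leaf is fixed on the far strip, 90 mm to the board's +x; the near strip is empty. Origin: on the board's underside, below the centre of the EMPTY strip, whose felt is 12 mm above it; y runs along the strip.
- plaque_board: fixed plywood board just like the leaf's, with a second dark red plaque fixed on its far strip, 90 mm to the board's +x, and the near strip empty. Origin: on the board's underside, below the centre of the EMPTY strip, whose felt is 12 mm above it; y runs along the strip.
There are look-alikes about, which are no part of the job. Leave any orange, pink or turquoise look-alike of the caul alone.

How it is judged:
At the end, for the whole second after the job is handed in: Each weight upright on its dish floor, within 12 mm of centre; block flat on the pile within 14 mm and 0.2 rad; each ornament face up on the empty strip beside its twin within 13 mm across, 15 mm along and 0.2 rad; all released and at rest (horizontal distance between iron_weight and iron_dish below 0.012 m and z of iron_weight in the frame of iron_dish between 0.002 and 0.008 m and horizontal distance between brass_weight and brass_dish below 0.012 m and z of brass_weight in the frame of brass_dish between 0.002 and 0.008 m and horizontal distance between caul and caul_pile below 0.014 m and angle between the y axis of caul and the y axis of caul_pile, either way round below 0.2 rad and z of caul in the frame of caul_pile between 0.033 and 0.039 m and x of leaf in the frame of leaf_board between -0.013 and 0.013 m and y of leaf in the frame of leaf_board between -0.015 and 0.015 m and z of leaf in the frame of leaf_board between 0.009 and 0.015 m and angle between the y axis of leaf and the y axis of leaf_board, either way round below 0.2 rad and x of plaque in the frame of plaque_board between -0.013 and 0.013 m and y of plaque in the frame of plaque_board between -0.015 and 0.015 m and z of plaque in the frame of plaque_board between 0.009 and 0.015 m and angle between the y axis of plaque and the y axis of plaque_board, either way round below 0.2 rad and angle between each of iron_weight, brass_weight, caul, leaf, plaque's own z axis and vertical below 0.1 rad and linear speed of each of iron_weight, brass_weight, caul, leaf, plaque below 0.02 m/s and angular speed of each of iron_weight, brass_weight, caul, leaf, plaque below 0.2 rad/s); the robot touches nothing.
It fails at once if a thing is dropped or thrown (faster than 0.7 m/s while the fingers do not hold it) ((linear speed of iron_weight above 0.7 m/s and not (contact force between iron_weight and the fingers above 0.05 N)) or (linear speed of brass_weight above 0.7 m/s and not (contact force between brass_weight and the fingers above 0.05 N)) or (linear speed of caul above 0.7 m/s and not (contact force between caul and the fingers above 0.05 N)) or (linear speed of leaf above 0.7 m/s and not (contact force between leaf and the fingers above 0.05 N)) or (linear speed of plaque above 0.7 m/s and not (contact force between plaque and the fingers above 0.05 N))).
It fails at once if a weight is tipped over (more than 0.9 rad) (angle between any of iron_weight, brass_weight's own z axis and vertical above 0.9 rad).
It fails at once if an ornament is shifted by more than 25 mm while its pressing block or weight still lies on it ((distance of leaf from where it was at the start of the episode above 0.025 m and contact force between leaf and caul above 0.3 N) or (distance of plaque from where it was at the start of the episode above 0.025 m and contact force between plaque and brass_weight above 0.3 N)).
It also fails if it takes over 131 s, if anything falls off the work surface, if the arm or the gripper's body presses on something with over 40 N, if the wrist force passes 120 N, or if a joint passes its speed limit or range.

## Working session

There is one attempt and no reset: what is moved stays moved. The work goes in short steps, each a Python script; the robot and the scene stay as the last script left them, time stands still between calls to the robot, and variables do not carry over. Pictures are saved under pics/ and viewed, about 12 in all and at most 16, crops included, and the job is handed in when it is done.

```bash
mkdir -p pics; python3 - <<'E'
from rig import ctrl
import cv2, numpy as np
for n in("top","side"):
    p,d=ctrl.snapshot(n); cv2.imwrite(f"pics/{n}0.png",p[:,:,::-1]); np.savez(f"pics/{n}0.npz",p=p,d=d)
    c=ctrl.camera_params(n); print(n,c)
o=ctrl.get_obs(); print(o,ctrl.tcp_to_tips)
E
```

```text
top {'camera_matrix': array([[598.66938929,   0.        , 327.37492341],
       [  0.        , 598.66938929, 237.43010411],
       [  0.        ,   0.        ,   1.        ]]), 'distortion': array([0.05247336, 0.        , 0.        , 0.        , 0.        ]), 'camera_from_world': array([[ 0.00586629, -0.99990474, -0.0124942 ,  0.03458861],
       [-0.98340592, -0.00350302, -0.181385  ,  0.47422857],
       [ 0.18132396,  0.01335093, -0.98333279,  1.36467055],
       [ 0.        ,  0.        ,  0.        ,  1.        ]])}
side {'camera_matrix': array([[622.85726858,   0.        , 315.34110149],
       [  0.        , 622.85726858, 243.58908381],
       [  0.        ,   0.        ,   1.        ]]), 'distortion': array([-0.212098,  0.      ,  0.      ,  0.      ,  0.      ]), 'camera_from_world': array([[ 0.82251304, -0.56860557, -0.01264947, -0.35575567],
       [-0.32835674, -0.45658762, -0.82686734,  0.19853897],
       [ 0.46438578,  0.6842627 , -0.56225474,  1.21294045],
       [ 0.        ,  0.        ,  0.        ,  1.        ]])}
{'clock': 0.1, 'joint_pos': array([ 1.14048703e+00,  5.28382274e-01,  1.43378636e+00, -4.36701467e-05,
        1.18140263e+00, -1.78446345e-01]), 'joint_velocities': array([ 0.0015944 , -0.00083855, -0.00280261,  0.00085184,  0.00087174,
       -0.00071369]), 'joint_torque': array([ 4.84706088e-04, -4.43304455e+01, -1.78587270e+01, -1.72391369e-04,
        3.88439919e-03, -3.65024235e-06]), 'eef_pos': array([0.15544689, 0.60473114, 0.25242198]), 'orientation': array([ 4.75637439e-04,  7.90313623e-01,  6.12701721e-01, -8.67701090e-04]), 'wrist_force': array([ 0.49230711, -1.03853634,  0.66301433]), 'moment': array([ 0.05499994, -0.01531608,  0.02810341]), 'opening': 0.9968527959548336} 0.022
```

View pics/top0.png

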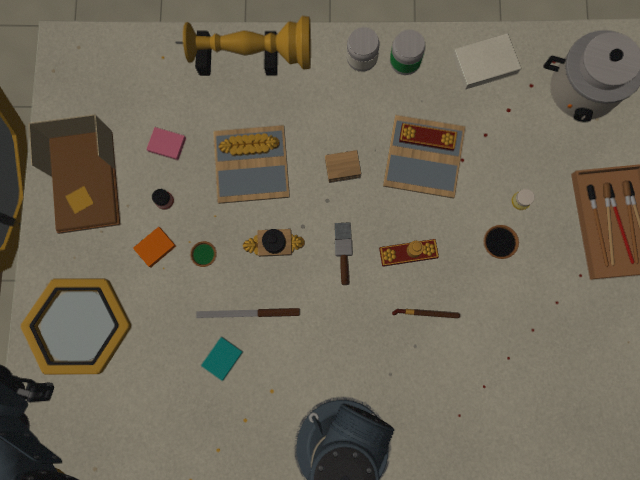

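View pics/side0.png

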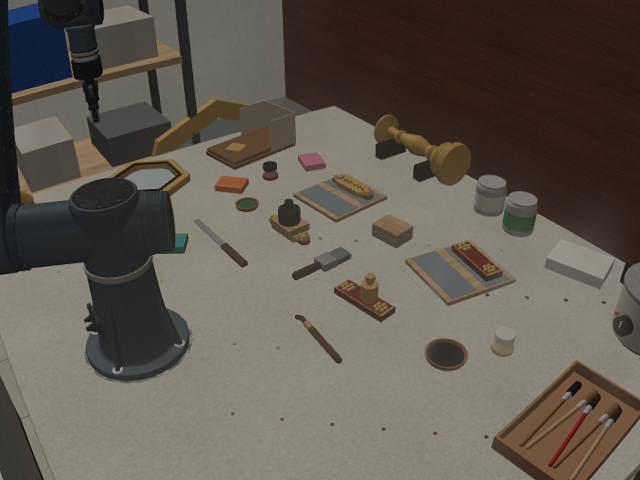

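The top picture shows both stacks: leaf, block and iron weight at about (273,242), plaque and brass weight at (409,252). The boards are at (252,163) and (425,156), the pile at (343,166), the green dish at (203,253) and the black dish at (501,241). I'll enlarge it to read points.

```bash
python3 - <<'E'
import cv2
p=cv2.imread("pics/top0.png")
def crop(n,c0,r0,w,h,k=4):
    q=cv2.resize(p[r0:r0+h,c0:c0+w],None,fx=k,fy=k,interpolation=cv2.INTER_CUBIC)
    q=cv2.convertScaleAbs(q,alpha=1.4,beta=15)
    for c in range(-c0%20,w,20):
        cv2.line(q,(c*k,0),(c*k,6),(0,0,255),1); cv2.putText(q,str(c0+c),(c*k,16),0,.35,(0,0,255),1)
    for r in range(-r0%20,h,20):
        cv2.line(q,(0,r*k),(6,r*k),(0,0,255),1); cv2.putText(q,str(r0+r),(8,r*k+4),0,.35,(0,0,255),1)
    cv2.imwrite(f"pics/{n}.png",q)
crop("cl",180,120,190,150); crop("cr",340,110,190,150)
E
```

```text
(no output)
```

View pics/cl.png

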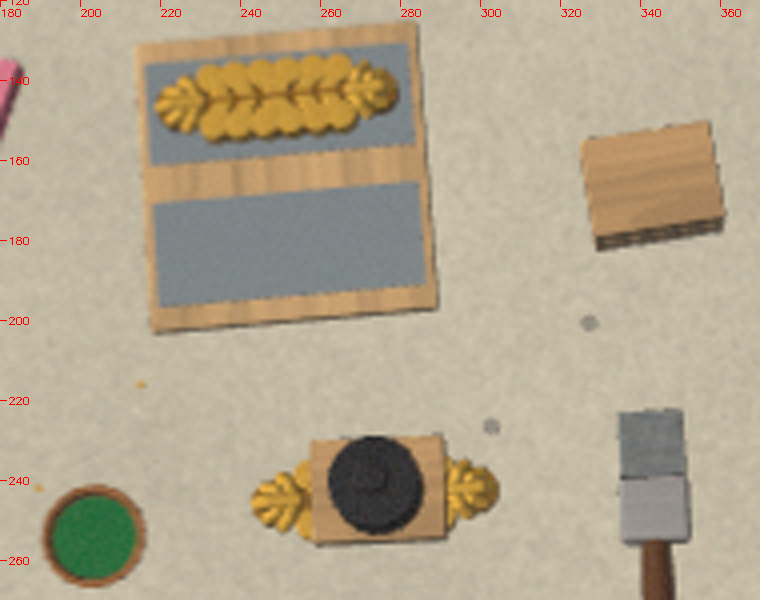

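View pics/cr.png

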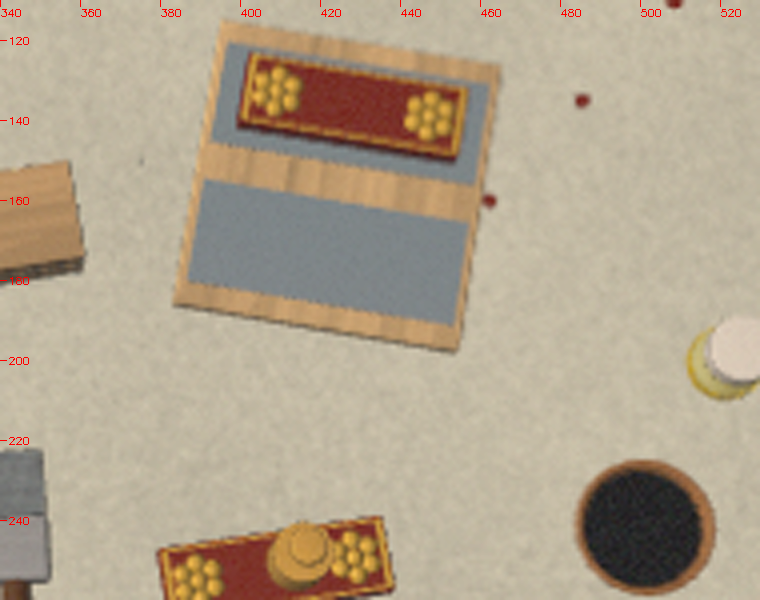

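Readings from the crops (full-picture pixels come from col = 180 + x/4 and row = 120 + y/4 on the left, 340 + x/4 and 110 + y/4 on the right):
- **Leaf board's empty strip:** (218,171) to (285,166) to (287,191) to (220,197).
- **Pile top:** (325.5,155) to (357.5,150.5) to (361,174) to (329,179).
- **Block top:** (258,230) to (291,229) to (291.5,254.5) to (259,256.5).
- **Plaque board's empty strip:** (391,154.5) to (457,164.5) to (454,191) to (387,180.5).
- **Dishes:** green (203.7,254), black (501.7,241.7).

Next I'll convert these to positions and check them against the given sizes and the depth.

```bash
cat > h.py <<'E'
import numpy as np, cv2, json
from scipy.spatial.transform import Rotation as R
from rig import ctrl
def rays(n,px):
    c=ctrl.camera_params(n); T=c["camera_from_world"]
    u=cv2.undistortPoints(np.float64(px).reshape(-1,1,2),c["camera_matrix"],c["distortion"])[:,0]
    return np.c_[u,np.ones(len(u))],T
def at_z(n,px,z):
    v,T=rays(n,px); Ri=T[:3,:3].T; o=-Ri@T[:3,3]; d=v@T[:3,:3]
    return o+d*((z-o[2])/d[:,2])[:,None]
def cloud(n,d):
    r,c=np.mgrid[:480,:640]; v,T=rays(n,np.c_[c.ravel(),r.ravel()])
    return (((v*d.reshape(-1,1))-T[:3,3])@T[:3,:3]).reshape(480,640,3)
def quad(P):   # corners TL,TR,BR,BL in the top picture -> centre, length along image cols, rows, angle of the long (y) axis
    P=P[:,:2]; a=(P[0]+P[3]-P[1]-P[2])/2; b=(P[0]+P[1]-P[2]-P[3])/2
    return P.mean(0),np.linalg.norm(a),np.linalg.norm(b),np.arctan2(a[1],a[0])
def ori(yaw):  # tool down, jaws along world direction yaw
    x=np.array([np.cos(yaw),np.sin(yaw),0]); z=np.array([0,0,-1.]); q=R.from_matrix(np.c_[x,np.cross(z,x),z]).as_quat()
    return q[[3,0,1,2]]
E
python3 - <<'E'
from h import *
L=lambda *p:[(180+x/4,120+y/4) for x,y in p]
Rr=lambda *p:[(340+x/4,110+y/4) for x,y in p]
Q=dict(leaf_strip=(L((152,203),(420,182),(427,285),(160,307)),.012),
 pile=(L((582,140),(710,122),(723,215),(597,236)),.036),
 caul=(L((311,441),(443,436),(446,538),(316,546)),.034),
 plq_strip=(Rr((204,178),(468,218),(455,325),(187,282)),.012))
for k,(p,z) in Q.items():
    c,a,b,t=quad(at_z("top",p,z)); print(k,c.round(4),"y-len %.4f x-len %.4f ang %.3f"%(a,b,t))
pts=dict(green=(L((95,536)),.011),black=(Rr((647,527)),.011),iron=(L((376,485)),.070),knobB=(Rr((308,546)),.078),leaf_tips=(L((250,503),(499,489)),.012),plq_diag=(Rr((158,550),(393,588)),.016),plq_top=(Rr((158,550),(380,517)),.016))
for k,(p,z) in pts.items(): print(k,at_z("top",p,z).round(4).tolist())
f=np.load("pics/top0.npz"); C=cloud("top",f["d"]); Cs=cloud("side",np.load("pics/side0.npz")["d"])
def reg(name,xy,r,z0,z1):
    for n,K in(("top",C),("side",Cs)):
        m=(np.hypot(K[...,0]-xy[0],K[...,1]-xy[1])<r)&(K[...,2]>z0)&(K[...,2]<z1); P=K[m]
        if len(P)<8: print(name,n,len(P)); continue
        rc=cv2.minAreaRect((P[:,:2]*1000).astype(np.float32)); print(name,n,len(P),"zmed %.4f"%np.median(P[:,2]),"rect",np.round(rc[0],1),np.round(rc[1],1),round(rc[2],1))
g=lambda k:at_z("top",*pts[k]).mean(0)[:2]
reg("ironbody",g("iron"),.05,.062,.075);reg("ironknob",g("iron"),.05,.085,.1);reg("caul",g("iron"),.06,.028,.038)
reg("brassbody",g("knobB"),.04,.05,.06);reg("brassknob",g("knobB"),.04,.072,.085);reg("plaque",g("plq_diag"),.09,.010,.025)
reg("leaf",g("leaf_tips"),.09,.009,.025);reg("pile",quad(at_z("top",*Q["pile"]))[0],.06,.031,.04)
reg("green",g("green"),.045,.007,.02);reg("black",g("black"),.055,.007,.02)
E
```

```text
leaf_strip [0.6197 0.2215] y-len 0.1640 x-len 0.0658 ang 1.657
pile [ 6.548e-01 -4.000e-04] y-len 0.0777 x-len 0.0599 ang 1.730
caul [0.4632 0.1614] y-len 0.0776 x-len 0.0623 ang 1.625
plq_strip [ 0.6418 -0.1932] y-len 0.1634 x-len 0.0676 ang 1.410
green [[0.4386, 0.3333, 0.011]]
black [[0.4711, -0.3787, 0.011]]
iron [[0.4598, 0.1595, 0.07]]
knobB [[0.4474, -0.1682, 0.078]]
leaf_tips [[0.4588, 0.241, 0.012], [0.4679, 0.0916, 0.012]]
plq_diag [[0.4551, -0.0874, 0.016], [0.4328, -0.2264, 0.016]]
plq_top [[0.4551, -0.0874, 0.016], [0.4756, -0.2199, 0.016]]
ironbody top 334 zmed 0.0699 rect [463.4 161.4] [52.8 52.1] 84.9
ironbody side 222 zmed 0.0700 rect [464.3 158.2] [54.4 50.8] 56.9
ironknob top 70 zmed 0.0927 rect [463.2 161.9] [18.9 20.3] 26.5
ironknob side 52 zmed 0.0910 rect [462.9 157.3] [20.4 18.3] 31.5
caul top 363 zmed 0.0334 rect [464.8 163. ] [62.2 80.3] 3.0
caul side 255 zmed 0.0338 rect [464.6 157.5] [67.5 85.3] 3.9
brassbody top 102 zmed 0.0555 rect [ 448.  -168.1] [33.3 35.2] 0.2
brassbody side 145 zmed 0.0564 rect [ 447.4 -174.3] [32.1 35.1] 45.5
brassknob top 67 zmed 0.0779 rect [ 448.8 -167.4] [19.1 20.1] 5.2
brassknob side 76 zmed 0.0776 rect [ 449.4 -172.3] [21.8 21.7] 81.5
plaque top 871 zmed 0.0168 rect [ 461.6 -156.8] [ 81.1 141.4] 7.6
plaque side 850 zmed 0.0167 rect [ 445.4 -160.1] [ 49.5 140.1] 9.1
leaf top 358 zmed 0.0166 rect [461.9 166.6] [116.6 131.2] 50.2
leaf side 264 zmed 0.0179 rect [458.4 161.9] [ 60.3 147.8] 14.7
pile top 720 zmed 0.0358 rect [655.5   1. ] [62.6 80.2] 9.4
pile side 500 zmed 0.0364 rect [655.9  -2.4] [67.8 83.3] 11.5
green top 269 zmed 0.0098 rect [439.7 334.7] [64.9 61.8] 87.6
green side 186 zmed 0.0097 rect [441.6 333.3] [67.  62.1] 77.1
black top 442 zmed 0.0095 rect [ 476.3 -375.5] [88.  88.2] 64.3
black side 547 zmed 0.0092 rect [ 473.1 -379. ] [84.9 83.3] 37.1
```

The sizes and depths agree: the strips measure 164 x 66 mm, the block and pile match, the tops read 70, 34 and 36 mm, and the two cameras differ by about 4 mm in y, so I'll average them. Next I'll touch the bare bench with the open fingers to find where the tips really are.

```bash
cat >> h.py <<'E'
UP=.20
def best(pos,yaw):
    q0=ctrl.get_obs()["joint_pos"]; c=[]
    for y in(yaw,yaw+np.pi):
        q=ctrl.inverse_kinematics(pos,ori(y))
        if q is not None: c.append((np.abs(np.array(q)-q0).max(),y))
    return ori(min(c)[1])
def over(xy,yaw,z=UP):
    p=[*xy,z]; ctrl.move_ptp(p,best(p,yaw))
def line(z,speed=.15,th=None,xy=None):
    p=np.array(ctrl.get_obs()["eef_pos"]); p[2]=z
    if xy is not None: p[:2]=xy
    return ctrl.servo_line(p.tolist(),speed=speed,threshold=th)
def st(msg=""):
    o=ctrl.get_obs(); print(msg,"t %.2f"%o["clock"],"pos",o["eef_pos"].round(4),"open %.3f"%o["opening"],"F",o["wrist_force"].round(1))
def snap(n,name):
    p,d=ctrl.snapshot(n); cv2.imwrite(f"pics/{name}.png",p[:,:,::-1]); np.savez(f"pics/{name}.npz",p=p,d=d); return p,d
E
python3 - <<'E'
from h import *
over((.52,.30),np.pi/2,.10); st("over")
line(.045,.15); st()
print(line(.004,.03,4)); st("touch")
line(.10,.2); st("up")
E
```

```text
over t 1.92 pos [0.5197 0.3009 0.1003] open 0.999 F [-0.8  0.8  0.2]
 t 2.43 pos [0.5195 0.3014 0.045 ] open 0.997 F [-0.3 -0.2  0.3]
True
touch t 3.52 pos [0.5194 0.3013 0.0089] open 0.997 F [-1.3 -0.8  4.3]
up t 4.13 pos [0.5188 0.3011 0.0995] open 0.999 F [-0.2 -0.9 -0.6]
```

The open tips stand 9 mm ahead of the TCP, so 22 mm is the shut value. The heights are set from that. Now the iron weight.

```bash
cat >> h.py <<'E'
def pick(xy,yaw,z,up=UP):
    over(xy,yaw); line(z+.03,.25); line(z,.08); ctrl.gripper_close(); st("gripped")
    line(z+.02,.06); line(up,.25); st("lifted")
def place(xy,yaw,z,up=UP,th=4):
    over(xy,yaw); line(z+.02,.25); r=line(z-.003,.03,th); st(f"down touch={r} want {z:.4f}")
    ctrl.dwell(.15); ctrl.let_go(); ctrl.dwell(.1); line(z+.03,.1); line(up,.3); st("clear")
E
python3 - <<'E'
from h import *
pick((.4635,.1597),.053,.059)
place((.473,-.378),0.,.030)
snap("side","s1")
E
```

```text
gripped t 6.83 pos [0.4639 0.1602 0.0599] open 0.617 F [-0.5  0.2  5.3]
lifted t 7.94 pos [0.4628 0.1601 0.1992] open 0.613 F [-0.1 -0.3 -5.6]
down touch=True want 0.0300 t 11.26 pos [ 0.4743 -0.3769  0.0309] open 0.615 F [-0.7 -0.5  4.1]
clear t 13.02 pos [ 0.4731 -0.3754  0.2   ] open 1.001 F [ 0.5  0.  -1.3]
```

```bash
cat >> h.py <<'E'
def reg(name,xy,r,z0,z1,cams=("top","side")):
    for n in cams:
        p,d=ctrl.snapshot(n); K=cloud(n,d)
        m=(np.hypot(K[...,0]-xy[0],K[...,1]-xy[1])<r)&(K[...,2]>z0)&(K[...,2]<z1); P=K[m]
        if len(P)<8: print(name,n,len(P)); continue
        rc=cv2.minAreaRect((P[:,:2]*1000).astype(np.float32)); print(name,n,len(P),"zmed %.4f"%np.median(P[:,2]),"rect",np.round(rc[0],1),np.round(rc[1],1),round(rc[2],1))
E
python3 - <<'E'
from h import *
reg("caul",(.4645,.160),.058,.028,.042)
reg("iron",(.473,-.378),.05,.036,.048,("side",))
pick((.4645,.1603),.053,.032)
place((.6555,-.0008),.16,.052)
over((.5,.16),.06)
reg("caul on pile",(.6555,0),.06,.047,.060)
snap("top","t2"); snap("side","s2")
import cv2
a=cv2.imread("pics/t2.png")[100:400,120:540]; b=cv2.imread("pics/s2.png")[130:400,200:560]
b=cv2.resize(b,(400,300)); a=cv2.resize(a,(400,286)); a=cv2.copyMakeBorder(a,0,14,0,0,0)
cv2.imwrite("pics/m2.png",np.hstack([a,b]))
E
```

```text
caul top 844 zmed 0.0343 rect [465.1 162.7] [62.7 79.8] 3.1
caul side 518 zmed 0.0343 rect [466.8 159.5] [65.3 85.3] 2.5
iron side 380 zmed 0.0414 rect [ 471.8 -379.2] [52.6 52.9] 34.7
gripped t 16.73 pos [0.4663 0.1593 0.0329] open 0.713 F [-0.2 -0.4  5.7]
lifted t 17.95 pos [0.4657 0.1593 0.1992] open 0.709 F [ 0.5 -0.9 -1. ]
down touch=True want 0.0520 t 20.21 pos [0.654 0.001 0.053] open 0.714 F [-0.4  0.2  3.7]
clear t 21.82 pos [0.6536 0.0012 0.2007] open 0.999 F [-0.5 -0.5 -0.1]
caul on pile top 835 zmed 0.0538 rect [652.7   5.4] [63.6 80.1] 9.0
caul on pile side 538 zmed 0.0546 rect [654.6   1.7] [69.2 86.9] 8.2
```

View pics/m2.png

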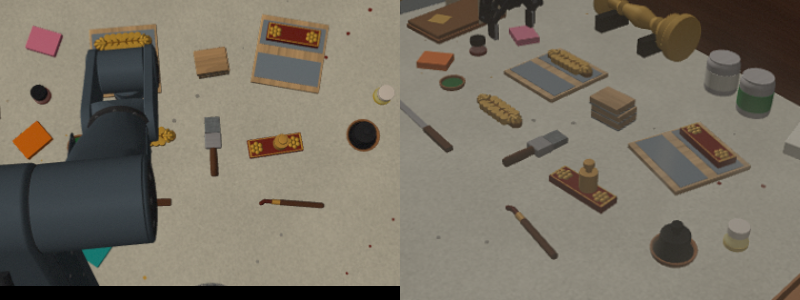

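The picture shows the block on the pile (left pane (211,62)), the iron weight upright in the black dish, and the leaf uncovered. The block sits about 4 mm off centre, within the 14 mm limit. The arm hides the leaf from above, so I'll do the brass weight next and measure both ornaments on the way.

```bash
python3 - <<'E'
from h import *
over((.448,-.1705),.15)
reg("leaf",(.4635,.163),.09,.008,.026)
pick((.448,-.1705),.15,.016+.029)
place((.440,.3337),.0,.005+.029)
reg("brass",(.440,.3337),.04,.038,.050,("side",))
reg("plaque",(.4445,-.1585),.09,.008,.026)
E
```

```text
leaf top 47 zmed 0.0151 rect [501.1 223.3] [ 26.7 100.4] 64.0
leaf side 612 zmed 0.0164 rect [465.5 161.6] [ 53.3 148.5] 2.7
gripped t 26.22 pos [ 0.4488 -0.1701  0.0455] open 0.402 F [-0.4  0.6  5.8]
lifted t 27.39 pos [ 0.4479 -0.1696  0.1992] open 0.405 F [-0.3 -0.5 -4.2]
down touch=True want 0.0340 t 30.59 pos [0.4415 0.3329 0.0346] open 0.412 F [-0.9 -0.1  4.7]
clear t 32.44 pos [0.4402 0.3323 0.1999] open 1.002 F [ 0.  -0.2 -0.3]
brass side 89 zmed 0.0455 rect [440.5 328.5] [33.1 35. ] 48.8
plaque top 1113 zmed 0.0164 rect [ 444.1 -157. ] [133.7 166.3] 35.2
plaque side 1060 zmed 0.0164 rect [ 446.5 -159.7] [ 51.1 137.9] 8.3
```

```bash
python3 - <<'E'
from h import *
over((.445,-.1585),.147)
print(ctrl.get_obs()["joint_pos"].round(2))
p,d=snap("top","t3"); K=cloud("top",d)
print(K[225:260:8,250:305:8,2].round(3))
cv2.imwrite("pics/t3c.png",cv2.resize(p[100:340,160:520,::-1],None,fx=2,fy=2))
E
```

```text
[-0.58  0.41  1.86  0.    0.87 -0.73]
[[0.004 0.863 0.865 0.864 0.864 0.862 0.862]
 [0.858 0.865 0.864 0.864 0.865 0.864 0.864]
 [0.861 0.864 0.864 0.865 0.863 0.865 0.864]
 [0.86  0.86  0.863 0.863 0.866 0.864 0.864]
 [0.853 0.854 0.859 0.861 0.863 0.865 0.865]]
```

View pics/t3c.png

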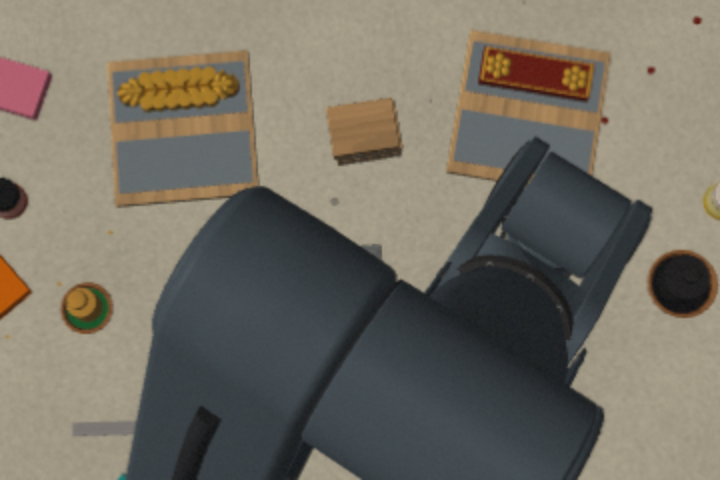

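The elbow (860 mm high) hides the leaf from above here, and both weights stand upright in their dishes. The side camera's leaf fix is clean (53 x 148 mm), so I'll go on: plaque first, then leaf.

```bash
python3 - <<'E'
from h import *
pick((.445,-.1585),.147,.020)
place((.642,-.195),-.161,.032)
over((.465,.1635),.055)
reg("plaque",(.642,-.195),.085,.018,.036)
reg("leaf",(.465,.163),.085,.009,.026,("side",))
snap("side","s4")
E
```

```text
gripped t 36.41 pos [ 0.4458 -0.1583  0.0207] open 0.522 F [-0.6 -0.8  5.3]
lifted t 37.68 pos [ 0.4452 -0.1579  0.1991] open 0.521 F [ 0.1 -0.8 -0.8]
down touch=True want 0.0320 t 39.87 pos [ 0.6402 -0.1946  0.0328] open 0.525 F [0.5 0.2 3.3]
clear t 41.66 pos [ 0.6395 -0.1943  0.2002] open 1.003 F [ 1.1 -0.6  0.2]
plaque top 1396 zmed 0.0280 rect [ 660.6 -198.1] [151.2 131.9] 80.7
plaque side 1186 zmed 0.0280 rect [ 669.3 -200.9] [142.3 111.7] 80.4
leaf side 614 zmed 0.0162 rect [466.7 161.4] [ 53.4 148.6] 2.3
```

```bash
python3 - <<'E'
from h import *
pick((.466,.1635),.045,.0195)
place((.620,.220),.087,.0315)
ctrl.movej([1.14,.527,1.433,0,1.181,-.178]); st("home")
p,d=snap("top","t5"); K=cloud("top",d)
cv2.imwrite("pics/t5c.png",cv2.convertScaleAbs(cv2.resize(p[105:285,180:530,::-1],None,fx=2.28,fy=2.28,interpolation=cv2.INTER_CUBIC),alpha=1.3,beta=10))
q,e=snap("side","s5")
cv2.imwrite("pics/s5c.png",cv2.convertScaleAbs(cv2.resize(q[140:380,220:540,::-1],None,fx=2.4,fy=2.4),alpha=1.3,beta=10))
E
```

```text
gripped t 45.29 pos [0.467  0.1634 0.0203] open 0.568 F [-1.  -0.6  5.4]
lifted t 46.57 pos [0.4663 0.1633 0.1991] open 0.570 F [-0.  -1.1 -0.9]
down touch=True want 0.0315 t 48.62 pos [0.6183 0.2195 0.0324] open 0.569 F [0.3 0.2 4.6]
clear t 50.39 pos [0.6175 0.2194 0.2002] open 0.999 F [-0.4 -0.2 -0.5]
home t 52.56 pos [0.1571 0.605  0.2534] open 0.999 F [ 0.  -0.5  0.1]
```

View pics/t5c.png

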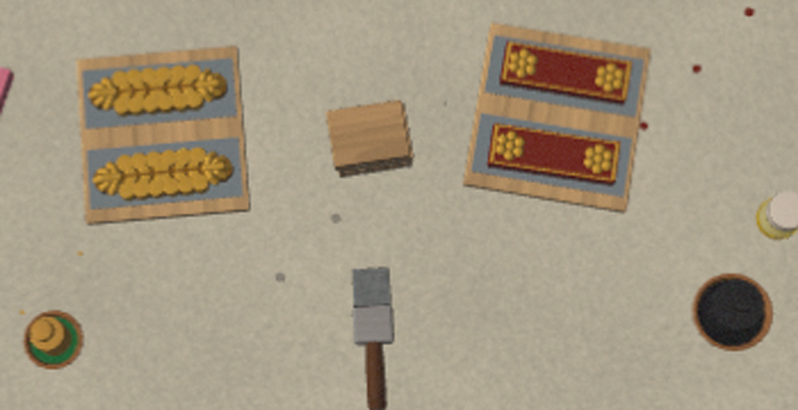

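View pics/s5c.png

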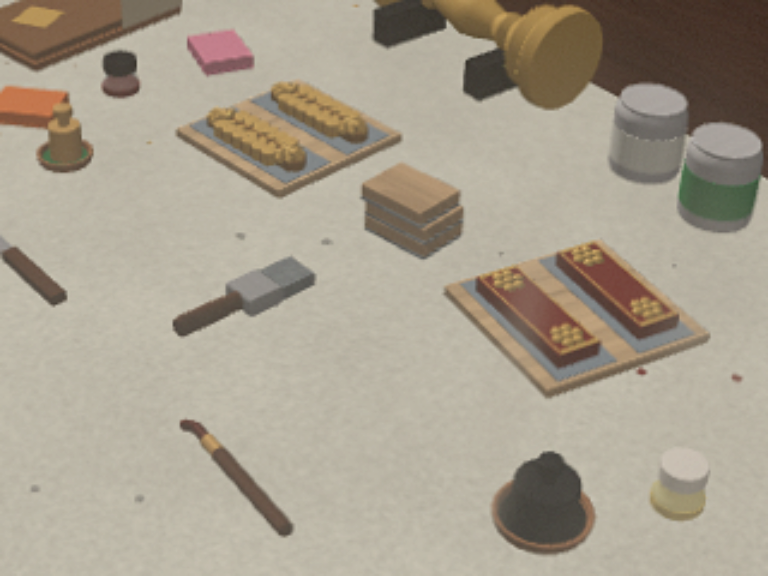

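Both pictures show everything in place: the leaves and plaques lie parallel to their twins, the block is on the pile and both weights stand upright. The brass weight looks a bit off centre at (45,332) against its dish at (53,340), so I'll measure all the offsets by height-limited clouds within the same camera.

```bash
python3 - <<'E'
from h import *
for n,f in(("top","t5"),("side","s5")):
    K=cloud(n,np.load(f"pics/{f}.npz")["d"])
    def m(name,c,ang,hx,hy,z0,z1):
        y=np.array([np.cos(ang),np.sin(ang)]); x=np.array([y[1],-y[0]]); D=K[...,:2]-np.array(c)
        k=(abs(D@x)<hx)&(abs(D@y)<hy)&(K[...,2]>z0)&(K[...,2]<z1)
        rc=cv2.minAreaRect((K[k][:,:2]*1000).astype(np.float32)); d=np.array(rc[0])/1000-c
        print(n,name,k.sum(),"z %.4f"%np.median(K[k][:,2]),np.round(rc[0],1),"off x %.1f y %.1f"%(d@x*1e3,d@y*1e3),np.round(rc[1],1),round(rc[2],1))
    m("brass bodytop",(.440,.3337),1.57,.05,.05,.041,.049); m("brass knob",(.440,.3337),1.57,.05,.05,.058,.075)
    m("green rim",(.440,.3337),1.57,.04,.04,.007,.014)
    m("iron bodytop",(.473,-.378),1.57,.05,.05,.036,.046); m("iron knob",(.473,-.378),1.57,.05,.05,.056,.07); m("black rim",(.473,-.378),1.57,.05,.05,.008,.014)
    m("caul",(.6555,-.0008),1.73,.05,.055,.048,.058)
    m("leaf",(.620,.220),1.657,.045,.1,.020,.036); m("twin leaf",(.620+.09*np.sin(1.657),.220-.09*np.cos(1.657)),1.657,.04,.1,.020,.036)
    m("plaque",(.642,-.195),1.410,.045,.1,.020,.036); m("twin plq",(.642+.09*np.sin(1.41),-.195-.09*np.cos(1.41)),1.41,.04,.1,.020,.036)
E
```

```text
top brass bodytop 86 z 0.0448 [440.4 332.5] off x 0.4 y -1.2 [34.5 33.1] 1.8
top brass knob 73 z 0.0670 [440.2 332.8] off x 0.2 y -0.9 [21.  19.7] 64.2
top green rim 184 z 0.0096 [436.  332.6] off x -4.0 y -1.1 [77.3 69.6] 12.9
top iron bodytop 300 z 0.0410 [ 473.7 -374.9] off x 0.7 y 3.1 [52.  50.9] 89.4
top iron knob 71 z 0.0617 [ 473.7 -374.8] off x 0.7 y 3.2 [20.7 19.9] 64.2
top black rim 217 z 0.0104 [ 466.3 -375.2] off x -6.7 y 2.8 [83.9 93.8] 76.9
top caul 762 z 0.0537 [652.9   5.3] off x -1.6 y 6.5 [63.6 80.1] 9.1
top leaf 979 z 0.0276 [615.1 220. ] off x -4.9 y 0.4 [ 56.9 160.2] 11.7
top twin leaf 958 z 0.0279 [709.1 230.9] off x -0.3 y 3.2 [ 51.8 147.8] 5.1
top plaque 1056 z 0.0283 [ 635.2 -191.6] off x -7.2 y 2.3 [136.   56.8] 80.6
top twin plq 1036 z 0.0282 [ 726.7 -211.8] off x -3.7 y -3.0 [149.6  67.2] 71.0
side brass bodytop 72 z 0.0452 [441.8 328.3] off x 1.8 y -5.4 [38.2 34. ] 61.0
side brass knob 46 z 0.0668 [441.  328.5] off x 1.0 y -5.2 [20.4 19.3] 66.6
side green rim 128 z 0.0104 [439.8 328.3] off x -0.2 y -5.4 [59.2 62.2] 67.6
side iron bodytop 384 z 0.0412 [ 471.4 -379.4] off x -1.6 y -1.4 [49.9 52.7] 27.9
side iron knob 100 z 0.0622 [ 473.3 -378.1] off x 0.3 y -0.1 [22.4 20.3] 88.6
side black rim 294 z 0.0106 [ 465.9 -384.4] off x -7.1 y -6.4 [71.  83.3] 38.4
side caul 507 z 0.0544 [653.8   1.5] off x -1.3 y 2.6 [65.9 83.9] 9.1
side leaf 521 z 0.0282 [619.9 220.3] off x -0.1 y 0.3 [ 56.8 157.8] 5.5
side twin leaf 492 z 0.0287 [711.7 224.2] off x 1.7 y -3.7 [ 53.1 149.3] 3.9
side plaque 900 z 0.0282 [ 639.7 -197.4] off x -1.9 y -2.7 [139.9  51. ] 81.2
side twin plq 840 z 0.0283 [ 730.3 -211.8] off x -0.2 y -2.5 [143.2  51.9] 79.5
```

Everything is within tolerance, but the top cloud for the plaque (-7 mm across) has stray edge points. I'll check it once more from its far edge in the picture, corners (493,124) to (620,140), and hand in if it agrees.

```bash
python3 - <<'E'
from h import *
px=[(180+x/2.28,105+y/2.28) for x,y in((493,124),(620,140))]
P=at_z("top",px,.028)[:,:2]; y=np.array([np.cos(1.41),np.sin(1.41)]); x=np.array([y[1],-y[0]])
d=P.mean(0)-x*.023-np.array([.6418,-.1932]); a=P[0]-P[1]
off=(d@x*1e3,d@y*1e3); print("plaque off",off,"len",np.linalg.norm(a),"ang",np.arctan2(a[1],a[0]))
if abs(off[0])<8 and abs(off[1])<10: ctrl.dwell(.3); ctrl.sign_off(); print("signed off",ctrl.get_obs()["clock"])
E
```

```text
plaque off (np.float64(-3.0779157933448653), np.float64(0.2505282593350116)) len 0.13516478383672015 ang 1.4393915800989763
the job is handed in; nothing more can be done
the job is handed in; nothing more can be done
```

I took both stacks down from the top and handed the job in at about 53 s on the robot clock, of the 131 s allowed. The order was iron weight, pressing block, brass weight, plaque, leaf. Each was lowered until a light touch and then released, and the arm was back at its start pose when I handed in. The hand-in reports no verdict.

Last checks, from the final top and side pictures and their depth:

| Thing | Where it stands | Offset from target (rough) | Limit |
|---|---|---|---|
| Iron weight | upright in the black-lined dish | 2–4 mm | 12 mm |
| Brass weight | upright in the green-lined dish | 2–5 mm | 12 mm |
| Pressing block | flat on the pile, under 0.06 rad off | about 5 mm | 14 mm |
| Plaque | on the empty strip, 0.03 rad off | about 3 mm across, under 1 mm along | 13 mm across, 15 mm along |
| Leaf | on the empty strip, parallel to its twin by eye | 0–5 mm across, under 1 mm along | 13 mm across, 15 mm along |

- **Camera disagreement:** the two cameras differed by about 4 mm in y throughout, so I averaged them for the targets.
- **Poor readings:** the top depth gave 7 mm across for the plaque because of stray edge points. The side camera and the plaque's far edge in the picture gave 2–3 mm. The final dish-rim readings were too ragged to use, so I compared the weights with the dish positions measured at the start.

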